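Let the glass lid of the specimen case down on a finger

TASK

Close the glass-lidded specimen case without a jolt to the fossils lying loose in it: with a fingertip behind it, tip the lid forward off its stop, catch it as it falls on a finger held in front of it, and lower it on that finger, its lip never dropping free, until it is fully shut. Only push and support the lid with the fingers: do not grip it, lift or shift the case, touch the specimens inside, or disturb the glue bottle and brush beside it.

Things in the scene. Friction and masses are not known exactly. Their poses are not given: they have to be found in the camera images.
- case: Grey metal specimen case, loose on the table (1.6 kg with lid; a few newtons do not slide it). Origin: centre of its underside. Own axes: -x to its front (lip side: the robot's left, turned up to 35 degrees towards it), y along the hinge, z up. Tray 150 mm deep (x), 180 mm wide (y), rim 56 mm above the table; front wall's outer face at x = -75 mm. Three bays hold loose specimens below the rim.
- lid (a joint): Lid angle: 0 fully shut, 1.57 upright, 1.72 leaning back on its stop (it starts and rests there). Free hinge, 0.02 N m friction, no spring: within 0.08 rad of upright it may stand, past that it falls. 0.30 kg (+-15 %), 1.5 N at the lip holds it level. Aluminium frame 12 mm thick, 151 mm deep, 180 mm wide round clear glass; shut, it spans 3.5 mm below to 8.5 mm above the hinge axis.
- hinge (a point): Middle of the hinge axis, on the case: 80 mm behind the case's centre (its +x), 60 mm above the table; the axis runs along the case's y.
- lip (a point): Middle of the front lower edge of the lifting lip, a flat tab at the middle of the lid's front: 90 mm wide, 4 mm thick, 18 mm proud of the lid frame (19 mm of the tray's front wall), flush with the lid's underside. 174 mm from the hinge axis, 3.5 mm below it when shut: 56.5 mm above the table shut, 230 mm fully open. Below it, in front of the tray, is free space. Its frame turns with the lid.
- glue: White glue bottle 40 mm across, 123 mm tall, standing on the far side of the case. A bystander.
- brush: Flat brush 150 mm long with a blue handle, lying on the table behind the hinge side of the case. A bystander.
- vertebra: Fossil tail vertebra, 70 x 75 x 38 mm, loose in the case's big bay (its +y half). Not to be touched.
- chip_a: Stone chip 34 x 50 x 22 mm, loose in the case's small bay by the hinge. Not to be touched.
- chip_b: Stone chip 23 x 34 x 15 mm, loose in the case's small bay by the lip. Not to be touched.

How it is judged (in metres and radians):
On the way, in this order (a step that is already met when the one before it is completed fails the run):
1. the falling lid is caught: part-way down it rests on the fingers, not falling (value of joint lid between 0.35 and 1.2 rad and velocity of joint lid above -1.2 rad/s and contact force between the fingers and lid above 0.2 N), for 0.2 s.
2. the fingers lower the lid: they still carry it when it is nearly shut (value of joint lid between 0.02 and 0.2 rad and velocity of joint lid above -1.2 rad/s and contact force between the fingers and lid above 0.2 N), for 0.1 s.
At the end, for the whole second after the job is handed in: The lid is fully shut (hinge under 0.02 rad, lip within about 3.5 mm of its seat) and at rest, and the case stands within 15 mm of where it stood (value of joint lid below 0.02 rad and velocity of joint lid between -0.05 and 0.05 rad/s and distance of case from where it was at the start of the episode below 0.015 m and linear speed of case below 0.01 m/s); the robot touches nothing.
It fails at once if the lid falls freely (closing faster than 4 rad/s) or slams (faster than 1.5 rad/s, 0.26 m/s at the lip, in the last 20 mm) (velocity of joint lid below -4 rad/s or (value of joint lid below 0.12 rad and velocity of joint lid below -1.5 rad/s)).
It fails at once if the lid is squeezed or forced (more than 38 N) (contact force between the fingers and lid above 38 N).
It fails at once if the case is shoved or lifted (15 mm) (distance of case from where it was at the start of the episode above 0.015 m).
It fails at once if a bystander is disturbed (10 mm) (distance of any of glue, brush from where it was at the start of the episode above 0.01 m).
It fails at once if the arm touches a specimen (contact force between any of the fingers, the arm and vertebra above 0.05 N or contact force between any of the fingers, the arm and chip_a above 0.05 N or contact force between any of the fingers, the arm and chip_b above 0.05 N).
It also fails if it takes over 45 s, if anything falls off the work surface, if the arm or the gripper's body presses on something with over 40 N, if the wrist force passes 120 N, or if a joint passes its speed limit or range.

ROBOT

A 6-joint arm with a two-finger parallel gripper is mounted at the origin on the work surface; the furniture and walls round the work are solid. World frame = base frame: x ahead of the robot, y to its left, z up, the work surface at z = 0. Lengths are in m, angles in degrees, forces in N, time in s.
With the tool pointing down it reaches from about 0.3 to 0.875 m from the base axis. Payload 6.4 kg.
Tool frame: the origin (TCP) lies on the mounting face of the last link; the fingertips stand 173 mm ahead of it and the grasp point (between the pads) lies 155 mm ahead of it; z points along the fingers, y is the line along which they close (so a half turn about z gives the same grasp; the last joint's range is limited). The gripper opens to 85 mm and grips with 20 to 120 N. Pads are 22 mm wide; open, the fingers measure 114 mm over their backs; the gripper's body (76 mm by 85 mm) begins 54 mm behind the grasp point. The pads swing forward as they close: fully open they stand 13 mm farther back than shut.
Start: joints at [-11.82, 10.359, 92.074, -0, 77.567, -11.82], TCP at [0.575, 0, 0.405] pointing down, gripper open.
Joint ranges: [-171.53, 171.53], [-51.25, 118.39], [17.06, 147.69], [-65.23, 245.23], [0, 150.52], [-178.68, 178.68]. Speed limits (degrees/s): [147.25, 147.25, 172.46, 180, 180, 180].

INTERFACE

Orientations are given as a 3x3 rotation matrix whose columns are the frame's x, y, z axes.
In Python, from workcell import manip gives the robot as it stands. The module is installed in compiled form; this text tells all that it offers.
- The arm moves only by the shell command python3 -m handwheel 'ROWS' [FORCE]. ROWS is JSON, a list of rows, each an object with "claw": the finger opening in mm, from 0 to 85.4; "translation": the shift along the tool's x, y, z in mm, a list of three; "roll": the turn about the tool's z in rad. A call has 1 to 20 rows; each row is the pose to reach, as a shift and turn from the pose commanded when the call began, along the tool's axes at that moment; what a row does not reach only later rows make up. A row lasts 1/10 s, in which the tool goes at most 50 mm and 8.59 degrees, less where a joint would pass 70% of its speed; a pose out of reach is approached as far as the arm can. A call with a gripper value outside its range is refused whole. The fingers move at their own pace and stop on an object; FORCE is the grip in N (left out, the last holds). Time passes only in rows, so rows that repeat a pose let the fingers close. It gives the time, the measured TCP pose, the force, the opening and the grip force at its end, in the units of the state.
- manip.sense(): the state, without advancing time (a new reading comes with each control period).
- manip.capture(name): name is "scene" or "side" or "wrist"; returns a dict with "frame" (480x640x3 uint8, blue, green, red), "z_map" (480x640 float32, m along the optical axis (not along the pixel's ray), 0 where there is no reading), "K" (3x3 intrinsics, pixels), "dist" ([k1, k2, p1, p2, k3] as OpenCV has them; the pictures are not rectified), "extrinsics" (4x4, takes a point from camera to world coordinates). Camera axes: x right, y up, looking along -z (the intrinsics and any distortion apply to the point x, -y, -z); pixel columns grow to the right and rows downward; lengths in m; the calibration is good to about 2 mm. A picture is of the moment at which its call begins.
- manip.hand_in(): hands the job in; it is judged then, once.
Trained networks look in a picture, given as the dict that the camera call returned (one of the last four; its "shot" number tells which), for a name from the list of things; names that differ only in an ending like _2 or _b are one class to them, and where a whole thing is asked for, a point or a joint stands for the part that bears it (a point fixed in the world has none). Each returns a list of dicts, best first, with "conf" (0 to 1); they miss things now and then, are a little off and sometimes report something else, mostly with a low value. They report only what shows in the picture. A call takes as long as a camera call.
- manip.find_in(thing, picture): "centre" ([x, y, z] in m, in world coordinates, good to about 4 mm: the middle of the surface that is visible of it).
The state is a dict: "clock": time; "q": joint angles; "joint_velocities": joint speeds; "joint_torque": joint torques, N m; "position": TCP position; "tool_rot": TCP orientation; "contact_force": force on the tool from outside, world axes, zero at the start; "torque": the same for the moment, N m; "opening": opening from 0.0 (shut) to 1.0 (fully open); "grip_force": force on a finger pad.
Only numpy, scipy, OpenCV 4.12 (cv2) and the standard library are available. Lean on these libraries where they do the work, as an engineer would, in place of code of your own. Each camera call takes 0.05 s, during which the arm holds its last target. There are 200 camera calls.

## Working session

There is one attempt and no reset: what is moved stays moved. The work goes in short steps, Python scripts to look and compute and a shell command to move; the robot and the scene stay as the last step left them, time stands still between calls to the robot, and variables do not carry over. Pictures are saved under pics/ and viewed, at most 10 in all, crops included, and the job is handed in when it is done.

```bash
mkdir -p pics; cat > h.py <<'E'
import numpy as np, cv2
from workcell import manip
def snap(cam,name):
    d=manip.capture(cam); cv2.imwrite(f'pics/{name}.png',d['frame']); return d
def world(d,u,v):
    p=cv2.undistortPoints(np.array([[[u,v]]],float),d['K'],np.array(d['dist'],float))[0,0]
    z=d['z_map'][int(v),int(u)]; c=np.array([p[0]*z,-p[1]*z,-z,1]); return (d['extrinsics']@c)[:3]
def cloud(d):
    z=d['z_map']; v,u=np.nonzero(z>0)
    p=cv2.undistortPoints(np.stack([u,v],-1)[:,None].astype(float),d['K'],np.array(d['dist'],float))[:,0]
    zz=z[v,u]; c=np.stack([p[:,0]*zz,-p[:,1]*zz,-zz,np.ones_like(zz)]); return (d['extrinsics']@c)[:3].T,u,v
E
python3 - <<'E'
from h import *
np.set_printoptions(precision=4,suppress=True)
for cam in ['scene','side']:
    d=snap(cam,cam+'0'); print(cam,d['extrinsics'])
    for t in ['case','lid','hinge','lip','glue','brush','vertebra','chip_a']:
        print(t,[(np.round(r['centre'],3),round(r['conf'],2)) for r in manip.find_in(t,d)[:2]])
a=cv2.imread('pics/scene0.png');b=cv2.imread('pics/side0.png')
cv2.imwrite('pics/both0.png',cv2.resize(np.vstack([a,b]),(450,600)) if 0 else cv2.resize(np.hstack([a,b]),(800,300)))
s=manip.sense();print(s['tool_rot'],s['position'],s['contact_force'])
E
```

```text
scene [[ 0.6529  0.357  -0.668  -0.052 ]
 [-0.7574  0.2998 -0.5801 -0.5006]
 [-0.0068  0.8847  0.4662  0.4594]
 [ 0.      0.      0.      1.    ]]
case [(array([ 0.452, -0.163,  0.055]), 0.73)]
lid [(array([ 0.461, -0.184,  0.154]), 0.89)]
hinge [(array([ 0.455, -0.168,  0.054]), 0.75)]
lip [(array([ 0.465, -0.184,  0.153]), 0.71)]
glue []
brush [(array([ 0.402, -0.215,  0.012]), 0.57)]
vertebra [(array([ 0.491, -0.071,  0.045]), 0.63), (array([ 0.607, -0.139,  0.016]), 0.17)]
chip_a [(array([ 0.429, -0.123,  0.027]), 0.52)]
side [[-0.9711  0.1418 -0.1922  0.3652]
 [-0.2382 -0.6338  0.7359  0.6188]
 [-0.0175  0.7604  0.6492  0.6395]
 [ 0.      0.      0.      1.    ]]
case [(array([ 0.469, -0.164,  0.078]), 0.94)]
lid [(array([ 0.5  , -0.056,  0.04 ]), 0.28)]
hinge [(array([ 0.475, -0.164,  0.076]), 0.71)]
lip [(array([ 0.476, -0.174,  0.147]), 0.81), (array([ 0.473, -0.162,  0.075]), 0.61)]
glue [(array([ 0.611, -0.103,  0.055]), 0.7)]
brush [(array([ 0.374, -0.214,  0.01 ]), 0.56)]
vertebra [(array([ 0.5  , -0.054,  0.042]), 0.76)]
chip_a [(array([ 0.432, -0.125,  0.028]), 0.43)]
[[-0.  1. -0.]
 [ 1.  0. -0.]
 [-0. -0. -1.]] [0.575  0.     0.4047] [-0.5147 -0.3189 -0.2434]
```

View pics/scene0.png

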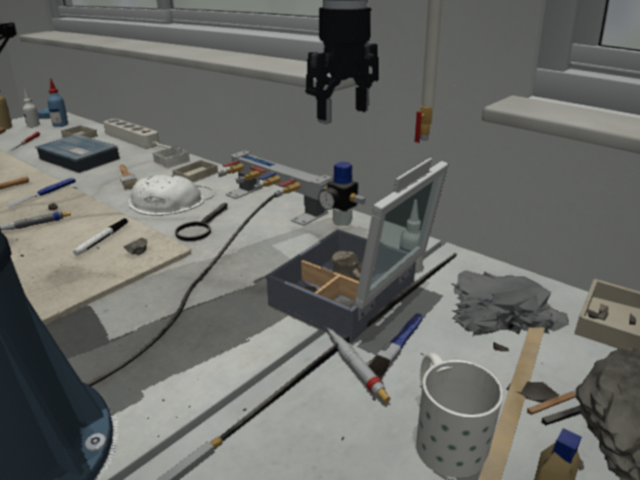

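View pics/side0.png

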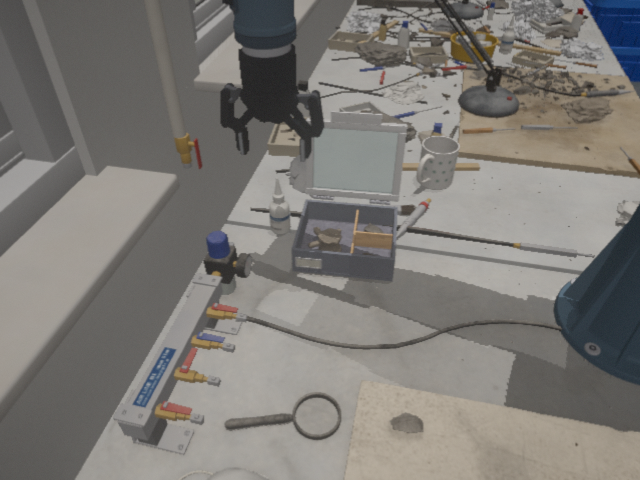

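The scene view shows the case at about (340,280) with its lid open towards the right, and the brush behind it at (400,345). The side view shows the tray at (345,240), the lid frame at (355,160), the glue at (280,210), and the front facing the side camera. Next I fit the case pose from depth.

```bash
cat > fit.py <<'E'
from h import *
np.set_printoptions(precision=4,suppress=True)
P={}
for cam in ['scene','side']:
    d=manip.capture(cam); p,u,v=cloud(d); P[cam]=p
    m=(abs(p[:,0]-.47)<.17)&(abs(p[:,1]+.09)<.17)
    r=p[m&(p[:,2]>.051)&(p[:,2]<.0585)]
    if len(r)>10:
        # largest cluster
        g=np.zeros((340,340),np.uint8); ij=((r[:,:2]-[.30,-.26])*1000).astype(int).clip(0,339); g[ij[:,0],ij[:,1]]=255
        g=cv2.morphologyEx(g,cv2.MORPH_CLOSE,np.ones((9,9)));n,l,s,c=cv2.connectedComponentsWithStats(g)
        k=1+np.argmax(s[1:,4]); q=r[l[ij[:,0],ij[:,1]]==k]
        print(cam,'rim',len(q),cv2.minAreaRect((q[:,:2]*1000).astype(np.float32)),q.min(0),q.max(0))
        fp=p[m&(p[:,2]>.012)&(p[:,2]<.05)]
    lp=p[m&(p[:,2]>.09)&(p[:,2]<.25)]
    print(cam,'above',len(lp),lp.min(0) if len(lp) else '',lp.max(0) if len(lp) else '')
    w=p[(p[:,2]>.1)&(p[:,0]>.2)&(p[:,0]<.85)&(abs(p[:,1])<.45)&~m]
    print('obst',len(w),w.min(0),w.max(0))
np.savez('cl.npz',**P)
E
python3 fit.py
python3 - <<'E'
import sys; sys.path.insert(0,'.')
from h import *
a=np.load('cl.npz')
# height maps, top view, both
img=np.zeros((600,800,3),np.uint8)
for k,(c,ch) in enumerate([('scene',2),('side',1)]):
    p=a[c]; p=p[(p[:,2]>.012)&(p[:,2]<.3)]
    X=((p[:,0]-.25)*1600).astype(int); Y=((.12-p[:,1])*1600).astype(int)
    ok=(X>=0)&(X<800)&(Y>=0)&(Y<600); img[Y[ok],X[ok],ch]=np.clip(60+p[ok,2]*850,0,255)
cv2.imwrite('pics/top.png',img)
E
```

```text
scene rim 863 ((472.4396667480469, -85.3708724975586), (184.90028381347656, 150.7729034423828), 4.6066999435424805) [ 0.3758 -0.1673  0.0511] [ 0.5603 -0.0043  0.0576]
scene above 5928 [ 0.3866 -0.2029  0.09  ] [0.6399 0.07   0.2499]
obst 63200 [ 0.64   -0.4187  0.1   ] [0.8496 0.45   0.4252]
side rim 1046 ((473.8022766113281, -86.59291076660156), (179.77560424804688, 160.06622314453125), 4.387512683868408) [ 0.3787 -0.1669  0.051 ] [ 0.5681 -0.0012  0.0584]
side above 6432 [ 0.3906 -0.1992  0.09  ] [0.6397 0.0757 0.2499]
obst 65880 [ 0.64   -0.4495  0.1   ] [0.842  0.4499 0.4972]
```

View pics/top.png

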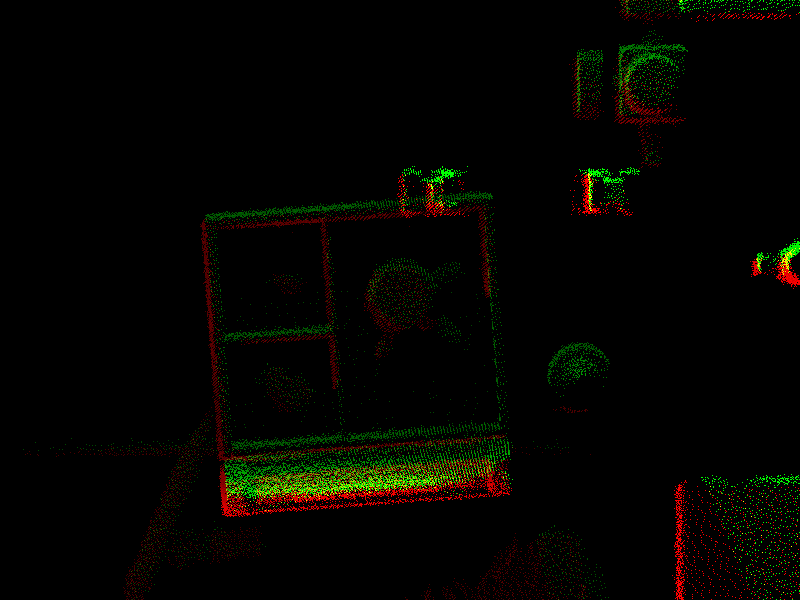

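The height map shows the tray's front edge running from (205,215) to (490,193) and the lid's top band at (370,480). That gives a case yaw of about 4.5°, with the hinge near (0.479,-0.164). I'll straddle the lid diagonally, starting above it.

```bash
python3 -m handwheel '[{"claw":85,"translation":[-10,-10,-30],"roll":-0.1},{"claw":85,"translation":[-45,-35,-40],"roll":-0.24},{"claw":85,"translation":[-80,-60,-40],"roll":-0.38},{"claw":85,"translation":[-115,-85,-40],"roll":-0.52},{"claw":85,"translation":[-150,-110,-40],"roll":-0.66},{"claw":85,"translation":[-175,-130,-40],"roll":-0.8},{"claw":85,"translation":[-185,-139,-40],"roll":-0.864},{"claw":85,"translation":[-185,-139,-40],"roll":-0.864},{"claw":85,"translation":[-185,-139,-40],"roll":-0.864}]' 20
python3 - <<'E'
from h import *
d=snap('side','s1'); e=snap('wrist','w1')
cv2.imwrite('pics/c1.png',np.hstack([cv2.resize(d['frame'][40:300,200:460],(400,400)),cv2.resize(e['frame'],(400,300)).copy() if 0 else cv2.copyMakeBorder(cv2.resize(e['frame'],(400,300)),0,100,0,0,cv2.BORDER_CONSTANT)]))
p,u,v=cloud(e)
H=np.array([.479,-.164]);F=np.array([-.078,.997]);Y=np.array([.997,.078])
for c in (d,e):
    p,u,v=cloud(c); f=(p[:,:2]-H)@F; w=(p[:,:2]-H)@Y
    for z0 in (.1,.15,.2,.21,.22,.226,.231):
        m=(abs(w)<.095)&(abs(f)<.06)&(abs(p[:,2]-z0)<.003)
        if m.sum()>3: print(z0,m.sum(),np.percentile(f[m],[2,50,98])*1000,np.percentile(w[m],[1,99])*1000)
E
```

```text
clock: 1.9
position: [0.4361, -0.185, 0.4449]
tool_rot: [[-0.759, 0.651, 0.001], [0.651, 0.759, 0.0], [-0.0, 0.0, -1.0]]
contact_force: [0.1, -0.5, -0.2]
opening: 0.998
grip_force: 0.0
0.1 276 [-9.30275847 -5.57305254 -0.45901581] [-87.91765865  86.95537313]
0.15 299 [-16.61506213 -13.30065767  -7.72467893] [-88.02802351  87.59532676]
0.2 227 [-22.2027816 -18.5981676 -15.1695302] [-86.49926567  89.07322545]
0.21 382 [-28.18998104 -18.98673091 -15.45706938] [-87.50602307  89.15821392]
0.22 163 [-23.22457712 -20.08839022 -17.31873508] [-41.57438149  44.20694678]
0.226 183 [-24.58524687 -21.15296625 -17.8849572 ] [-43.61118593  44.34523384]
0.231 122 [-25.40964384 -22.00397422 -18.85337776] [-41.84543627  44.40878222]
0.1 456 [-7.43304238 -6.48478839 -2.33730872] [-86.12030924  84.69419528]
0.15 689 [-14.95523674 -14.04251896  -9.74622531] [-86.45813755  75.3734201 ]
0.2 135 [-18.69967035 -17.61144329 -16.83359773] [-88.19011653  42.93223797]
0.21 1379 [-30.62964043 -19.08969997 -18.30371148] [-88.0424118  73.1387771]
0.22 791 [-21.516869   -20.59452281 -19.88236283] [-43.32480338  44.48348762]
0.226 844 [-22.57195444 -21.49344822 -20.76619864] [-43.35471625  44.42563827]
0.231 1849 [-25.98644737 -23.14364928 -21.56922982] [-42.93131333  44.98116791]
```

View pics/c1.png

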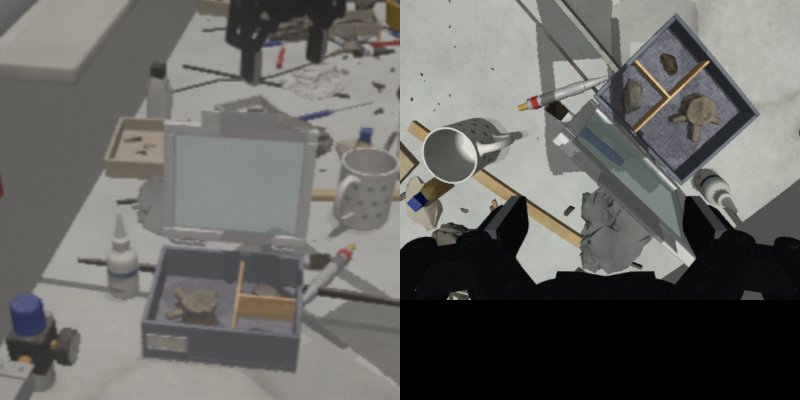

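```bash
python3 -m handwheel '[{"claw":85,"translation":[0,0,40],"roll":0},{"claw":85,"translation":[0,0,75],"roll":0},{"claw":85,"translation":[0,0,85],"roll":0},{"claw":85,"translation":[0,0,85],"roll":0}]'
python3 -m handwheel '[{"claw":85,"translation":[5,5,0],"roll":0},{"claw":85,"translation":[8,8,0],"roll":0},{"claw":85,"translation":[11,11,0],"roll":0},{"claw":85,"translation":[14,14,0],"roll":0},{"claw":85,"translation":[17,17,0],"roll":0},{"claw":85,"translation":[20,20,0],"roll":0},{"claw":85,"translation":[23,23,0],"roll":0},{"claw":85,"translation":[23,23,0],"roll":0}]'
cat > look.py <<'E'
from h import *; import sys
from scipy.optimize import least_squares
np.set_printoptions(precision=3,suppress=True)
d=snap(sys.argv[1] if len(sys.argv)>1 else 'side','L'+str(round(manip.sense()['clock']*100)))
H=np.array([.479,-.164]);F=np.array([-.078,.997]);Y=np.array([.997,.078])
p,u,v=cloud(d); f=(p[:,:2]-H)@F*1000; w=(p[:,:2]-H)@Y*1000; z=p[:,2]*1000-60
m=(w>0)&(w<88)&(z>5)&(z<185)&(np.hypot(f,z)>30)&(np.hypot(f,z)<180)&(f>-40)
a=np.arctan2(z[m],f[m]); h,e=np.histogram(a,60,(0,1.8)); k=h.argmax()
print('lid angle ~',np.median(a[abs(a-e[k]-.015)<.06]),h.max())
s=manip.sense(); t=(s['position'][:2]-H)
print('clock',s['clock'],'TCP f,w,z',t@F*1000,t@Y*1000,s['position'][2]*1000,'force f,w,z',s['contact_force'][:2]@F,s['contact_force'][:2]@Y,s['contact_force'][2])
E
python3 look.py
```

```text
clock: 2.4
position: [0.436, -0.1841, 0.3584]
tool_rot: [[-0.761, 0.649, -0.003], [0.649, 0.761, 0.002], [0.004, -0.0, -1.0]]
contact_force: [0.5, 0.3, -0.8]
opening: 0.993
grip_force: 0.0
clock: 3.2
position: [0.4334, -0.152, 0.3596]
tool_rot: [[-0.761, 0.649, -0.0], [0.649, 0.761, 0.0], [0.0, 0.0, -1.0]]
contact_force: [-0.2, -0.1, -0.3]
opening: 0.999
grip_force: 0.0
lid angle ~ 1.5494511672711624 1381
clock 3.25 TCP f,w,z 15.26899051664201 -44.53709323157075 359.6122677271926 force f,w,z -0.058797650441185186 0.5418053122080685 0.4262324960155257
```

```bash
python3 -m handwheel '[{"claw":85,"translation":[2,2,0],"roll":0},{"claw":85,"translation":[4,4,0],"roll":0},{"claw":85,"translation":[6,6,0],"roll":0},{"claw":85,"translation":[8,8,0],"roll":0},{"claw":85,"translation":[10,10,0],"roll":0},{"claw":85,"translation":[12,12,0],"roll":0},{"claw":85,"translation":[14,14,0],"roll":0},{"claw":85,"translation":[14,14,0],"roll":0},{"claw":85,"translation":[14,14,0],"roll":0}]'; python3 look.py
```

```text
clock: 4.15
position: [0.4319, -0.1327, 0.3597]
tool_rot: [[-0.761, 0.649, -0.0], [0.649, 0.761, 0.0], [0.0, 0.0, -1.0]]
contact_force: [-0.0, 1.1, 0.6]
opening: 0.996
grip_force: 0.3
lid angle ~ 1.2460252348422198 1378
clock 4.2 TCP f,w,z 34.82801454432346 -44.51747521125768 359.6827074490651 force f,w,z 0.44219677984584826 -1.2342378771295603 -0.49325112493899026
```

```bash
python3 -m handwheel '[{"claw":85,"translation":[3,3,1],"roll":0},{"claw":85,"translation":[6,6,3],"roll":0},{"claw":85,"translation":[9,9,5],"roll":0},{"claw":85,"translation":[12,12,7],"roll":0},{"claw":85,"translation":[15,15,9],"roll":0},{"claw":85,"translation":[18,18,11],"roll":0},{"claw":85,"translation":[21,21,13],"roll":0},{"claw":85,"translation":[24,24,15],"roll":0},{"claw":85,"translation":[27,27,17],"roll":0},{"claw":85,"translation":[30,30,19],"roll":0},{"claw":85,"translation":[30,30,19],"roll":0},{"claw":85,"translation":[30,30,19],"roll":0}]'; python3 look.py
```

```text
clock: 5.4
position: [0.4286, -0.0904, 0.3407]
tool_rot: [[-0.761, 0.649, -0.0], [0.649, 0.761, 0.0], [0.0, -0.0, -1.0]]
contact_force: [-1.1, 1.0, -0.4]
opening: 0.997
grip_force: 0.5
lid angle ~ 0.9695454026079389 913
clock 5.45 TCP f,w,z 77.19346442936583 -44.52303436829371 340.72108982134307 force f,w,z 1.2000134624102752 -0.3033595320894178 0.15008676997692016
```

```bash
python3 - <<'E'
import numpy as np
for k in range(1,15):
    r=min(.785,.06*k); phi=np.pi/4+r; w=-9.3-min(15,3.2*k)
    c=np.array([112.4,w])-49.8*np.array([np.cos(phi),np.sin(phi)])-np.array([77.2,-44.5])
    print(round(r,3),round(.706*c[0]-.708*c[1],1),round(.708*c[0]+.706*c[1],1))
E
```

```text
0.06 5.3 -2.2
0.12 10.5 -4.2
0.18 15.7 -6.0
0.24 20.9 -7.6
0.3 25.3 -8.4
0.36 28.2 -7.4
0.42 30.9 -6.3
0.48 33.6 -5.0
0.54 36.2 -3.5
0.6 38.7 -1.9
0.66 41.1 -0.1
0.72 43.4 1.8
0.78 45.6 3.8
0.785 45.8 4.0
```

```bash
python3 -m handwheel '[{"claw":85,"translation":[5.3,-2.2,0],"roll":0.06},{"claw":85,"translation":[10.5,-4.2,0],"roll":0.12},{"claw":85,"translation":[15.7,-6,0],"roll":0.18},{"claw":85,"translation":[20.9,-7.6,0],"roll":0.24},{"claw":85,"translation":[25.3,-8.4,0],"roll":0.3},{"claw":85,"translation":[28.2,-7.4,0],"roll":0.36},{"claw":85,"translation":[30.9,-6.3,0],"roll":0.42},{"claw":85,"translation":[33.6,-5,0],"roll":0.48},{"claw":85,"translation":[36.2,-3.5,0],"roll":0.54},{"claw":85,"translation":[38.7,-1.9,0],"roll":0.6},{"claw":85,"translation":[41.1,-0.1,0],"roll":0.66},{"claw":85,"translation":[43.4,1.8,0],"roll":0.72},{"claw":85,"translation":[45.8,4,0],"roll":0.785},{"claw":85,"translation":[45.8,4,0],"roll":0.785}]'; python3 look.py
python3 - <<'E'
import cv2,glob,os
f=max(glob.glob('pics/L*.png'),key=os.path.getmtime);a=cv2.imread(f)
cv2.imwrite('pics/v1.png',cv2.resize(a[60:310,180:440],(624,600)))
E
```

```text
clock: 6.85
position: [0.3964, -0.0577, 0.3409]
tool_rot: [[-0.078, 0.997, 0.001], [0.997, 0.078, -0.0], [-0.0, 0.001, -1.0]]
contact_force: [-0.3, 1.1, -0.6]
opening: 0.995
grip_force: 0.4
lid angle ~ 0.9620761582112021 759
clock 6.9 TCP f,w,z 112.28170191902622 -74.0317714442797 340.8800636654674 force f,w,z 0.8328641361142908 0.7122896352625926 -0.17245085506294167
```

View pics/v1.png

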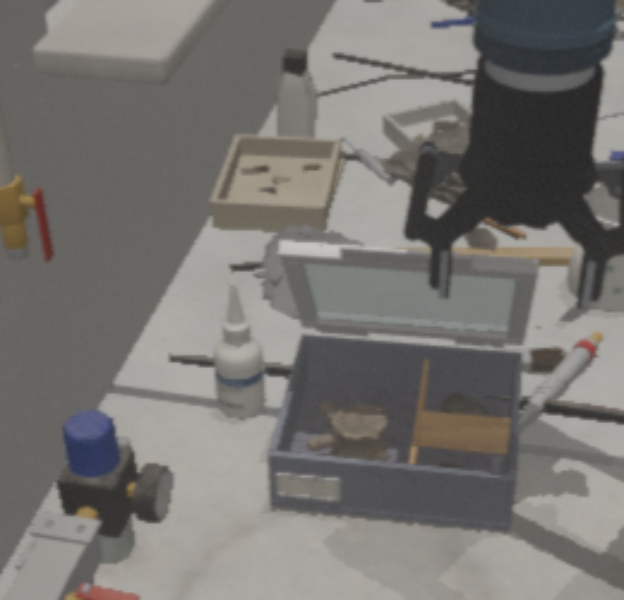

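The crop shows the lid resting on the left finger at about (440,280), with the right finger clear of the lid's side at (590,290). Next I compute the arc to lower it along.

```bash
python3 - <<'E'
import numpy as np
g=lambda t:(174*np.cos(t-.02),174*np.sin(t-.02))
a=g(.985)
for t in np.r_[.945:.44:-.04]:
    b=g(t);print(round(t,3),round(b[0]-a[0],1),round(a[1]-b[1],1))
E
```

```text
0.945 5.6 4.1
0.905 11.1 8.4
0.865 16.4 12.9
0.825 21.5 17.6
0.785 26.4 22.5
0.745 31.2 27.7
0.705 35.7 33.0
0.665 40.0 38.4
0.625 44.0 44.1
0.585 47.9 49.9
0.545 51.5 55.8
0.505 54.9 61.9
0.465 58.0 68.1
```

```bash
python3 -m handwheel '[{"claw":85,"translation":[5.6,0,4.1],"roll":0},{"claw":85,"translation":[11.1,0,8.4],"roll":0},{"claw":85,"translation":[16.4,0,12.9],"roll":0},{"claw":85,"translation":[21.5,0,17.6],"roll":0},{"claw":85,"translation":[26.4,0,22.5],"roll":0},{"claw":85,"translation":[31.2,0,27.7],"roll":0},{"claw":85,"translation":[35.7,0,33],"roll":0},{"claw":85,"translation":[35.7,0,33],"roll":0},{"claw":85,"translation":[35.7,0,33],"roll":0}]'; python3 look.py
```

```text
clock: 7.8
position: [0.3934, -0.022, 0.3075]
tool_rot: [[-0.079, 0.997, -0.001], [0.997, 0.079, 0.0], [0.0, -0.001, -1.0]]
contact_force: [-1.5, 1.0, -0.3]
opening: 0.994
grip_force: 1.0
lid angle ~ 0.6801436284682215 179
clock 7.85 TCP f,w,z 148.17466080724517 -74.27709458987172 307.6147515419707 force f,w,z 2.057835424844963 -0.9954075346798769 0.918741502855097
```

```bash
python3 -m handwheel '[{"claw":85,"translation":[4.3,0,5.4],"roll":0},{"claw":85,"translation":[8.3,0,11.1],"roll":0},{"claw":85,"translation":[12.2,0,16.9],"roll":0},{"claw":85,"translation":[15.8,0,22.8],"roll":0},{"claw":85,"translation":[19.2,0,28.9],"roll":0},{"claw":85,"translation":[19.2,0,28.9],"roll":0},{"claw":85,"translation":[19.2,0,28.9],"roll":0}]'; python3 look.py; python3 look.py scene
python3 - <<'E'
import numpy as np
g=lambda t:(174*np.cos(t-.02),174*np.sin(t-.02))
a=g(.505)
for t in np.r_[.475:.0:-.03]:
    b=g(t);print(round(t,3),round(b[0]-a[0],2),round(a[1]-b[1],1))
E
```

```text
clock: 8.55
position: [0.3918, -0.0028, 0.2785]
tool_rot: [[-0.079, 0.997, -0.001], [0.997, 0.079, 0.0], [0.001, -0.001, -1.0]]
contact_force: [-1.7, 1.1, -0.3]
opening: 0.997
grip_force: 1.2
lid angle ~ 0.5026450763205452 285
clock 8.6 TCP f,w,z 167.46294032627273 -74.3895054208816 278.62341179216963 force f,w,z 1.3968794335232757 -1.0879317987282306 0.03263067519437385
lid angle ~ 0.5196556403221669 1333
clock 8.65 TCP f,w,z 167.41406927737847 -74.39323665245178 278.6895833322222 force f,w,z 2.5008572683781516 -1.73898142378982 -0.36247044040832377
0.475 2.36 4.7
0.445 4.59 9.4
0.415 6.67 14.2
0.385 8.6 19.0
0.355 10.39 23.9
0.325 12.04 28.9
0.295 13.53 33.9
0.265 14.87 38.9
0.235 16.06 44.0
0.205 17.1 49.1
0.175 17.98 54.3
0.145 18.71 59.4
0.115 19.28 64.6
0.085 19.7 69.8
0.055 19.96 75.0
0.025 20.06 80.3
```

```bash
python3 -m handwheel '[{"claw":85,"translation":[2.3,0,4.7],"roll":0},{"claw":85,"translation":[4.5,0,9.4],"roll":0},{"claw":85,"translation":[6.5,0,14.2],"roll":0},{"claw":85,"translation":[8.4,0,19],"roll":0},{"claw":85,"translation":[10.1,0,23.9],"roll":0},{"claw":85,"translation":[10.1,0,23.9],"roll":0}]'; python3 look.py; python3 look.py scene
```

```text
clock: 9.25
position: [0.391, 0.0073, 0.2542]
tool_rot: [[-0.079, 0.997, -0.001], [0.997, 0.079, 0.0], [0.001, -0.001, -1.0]]
contact_force: [0.1, 2.5, -1.6]
opening: 0.994
grip_force: 0.9
lid angle ~ 0.3468316234859846 690
clock 9.3 TCP f,w,z 177.55595985561024 -74.3096413456246 254.479980369548 force f,w,z 1.5603244441215798 -1.54985983257077 -0.5267881970398476
lid angle ~ 0.357575972461819 1292
clock 9.35 TCP f,w,z 177.48688579657667 -74.29871789758488 254.67345589401802 force f,w,z 1.6933401582783014 -1.301153313085966 -1.0742718544186736
```

```bash
python3 -m handwheel '[{"claw":85,"translation":[1.5,0,5],"roll":0},{"claw":85,"translation":[2.9,0,10],"roll":0},{"claw":85,"translation":[4.2,0,15],"roll":0},{"claw":85,"translation":[5.3,0,20.1],"roll":0},{"claw":85,"translation":[5.3,0,20.1],"roll":0}]'; python3 look.py; python3 look.py scene
```

```text
clock: 9.85
position: [0.3905, 0.0125, 0.234]
tool_rot: [[-0.079, 0.997, -0.001], [0.997, 0.079, 0.0], [0.001, -0.001, -1.0]]
contact_force: [0.1, 2.4, -1.6]
opening: 0.998
grip_force: 1.0
lid angle ~ 0.21325605915024493 705
clock 9.9 TCP f,w,z 182.85593119676452 -74.43505738251324 234.28713883712393 force f,w,z 2.632375329518062 -0.4147701376314772 -2.3371957039186375
lid angle ~ 0.21893038038027168 1177
clock 9.95 TCP f,w,z 182.8326272573892 -74.40154328286688 234.48999249947175 force f,w,z 3.7251371873772148 -1.7012218568843085 -1.3077973604431545
```

```bash
python3 -m handwheel '[{"claw":85,"translation":[0.95,0,5.1],"roll":0},{"claw":85,"translation":[1.75,0,10.3],"roll":0},{"claw":85,"translation":[2.4,0,15.4],"roll":0},{"claw":85,"translation":[2.9,0,20.6],"roll":0},{"claw":85,"translation":[2.9,0,20.6],"roll":0}]'; python3 look.py; python3 look.py scene
```

```text
clock: 10.45
position: [0.3906, 0.0151, 0.2137]
tool_rot: [[-0.079, 0.997, -0.0], [0.997, 0.079, -0.0], [-0.0, -0.0, -1.0]]
contact_force: [-0.5, -0.4, -0.2]
opening: 0.995
grip_force: 0.0
lid angle ~ 0.05324509428176161 384
clock 10.5 TCP f,w,z 185.43601779777777 -74.05791015530656 213.99180343819282 force f,w,z -0.22610936680115754 1.158854790251382 1.181530122808117
lid angle ~ 0.051866415628014084 293
clock 10.55 TCP f,w,z 185.38293919823934 -73.9220441008536 214.2498342522657 force f,w,z 0.2894279646220419 -0.13421539717180442 -0.5253087471689787
```

```bash
python3 - <<'E'
from h import *
d=snap('side','x1')
cv2.imwrite('pics/v2.png',cv2.resize(d['frame'][120:320,230:440],(630,600)))
H=np.array([.479,-.164]);F=np.array([-.078,.997]);Y=np.array([.997,.078])
for c in (d,manip.capture('scene')):
    p,u,v=cloud(c); f=(p[:,:2]-H)@F*1000; w=(p[:,:2]-H)@Y*1000
    for lo,hi in ((20,60),(80,120),(140,155),(160,170)):
        m=(f>lo)&(f<hi)&(w>0)&(w<(88 if hi<160 else 40))&(p[:,2]>.04); print(lo,hi,m.sum(),np.percentile(p[m,2],[5,50,95])*1000)
E
```

```text
20 60 612 [62.03772294 63.89495569 68.0004184 ]
80 120 661 [62.0110761  63.87484202 68.05012232]
140 155 304 [44.16884021 67.19997265 68.90279017]
160 170 96 [58.13548496 59.61980086 61.26770192]
20 60 812 [62.17907077 63.35757096 67.33818659]
80 120 736 [62.14632702 63.43362735 67.3290649 ]
140 155 266 [63.12906049 66.9115967  68.20042633]
160 170 53 [57.74592656 59.1767648  60.24066862]
```

View pics/v2.png

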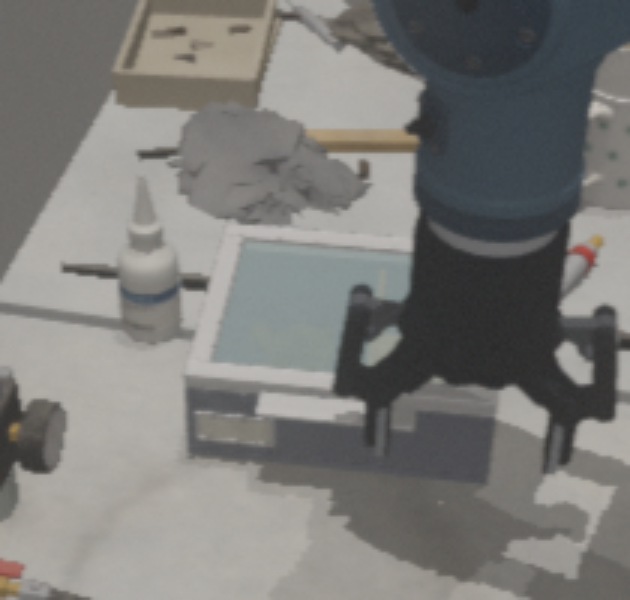

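The lid is shut, with the lip's top face at about 59 mm. The finger lost contact during the last lowering segment, so I'm backing it clear.

```bash
python3 -m handwheel '[{"claw":85,"translation":[15,0,0],"roll":0},{"claw":85,"translation":[40,0,-10],"roll":0},{"claw":85,"translation":[50,0,-50],"roll":0},{"claw":85,"translation":[50,0,-80],"roll":0},{"claw":85,"translation":[50,0,-80],"roll":0},{"claw":85,"translation":[50,0,-80],"roll":0},{"claw":85,"translation":[50,0,-80],"roll":0}]'; python3 fit.py | grep rim; python3 -c "
from workcell import manip
print(manip.hand_in())"
```

```text
clock: 11.35
position: [0.3862, 0.065, 0.2934]
tool_rot: [[-0.079, 0.997, -0.001], [0.997, 0.079, 0.0], [0.0, -0.001, -1.0]]
contact_force: [0.7, -0.0, -1.1]
opening: 0.998
grip_force: 0.0
scene rim 433 ((384.1620788574219, -96.97185516357422), (18.982154846191406, 159.0469207763672), 10.500717163085938) [ 0.3768 -0.1742  0.051 ] [ 0.4066 -0.0172  0.0585]
side rim 67 ((467.2100524902344, 1.6086788177490234), (89.30001068115234, 18.845144271850586), 4.546725273132324) [ 0.422  -0.0085  0.0548] [0.5116 0.0138 0.0585]
the job is handed in; nothing more can be done
None
```

I handed the job in with the lid fully shut and the robot clear, but the run may have failed: the lid was caught and carried on the finger down to about 0.23 rad, then slipped off somewhere below that, so it may have closed too fast (slammed) and may also have missed step 2.

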